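Refit the starter-box cover and lock its quarter-turn stud

TASK

The wiring of the green machine starter box has been checked: put its cover back on. Lay the cover over the open box, slide it away from the push-button end until its tongue is fully home under the lip at the far end, then push the red sprung stud in, feel for the slot of the keeper hidden below it, and turn the stud a quarter turn clockwise until it locks, and let go. Be gentle: never lean hard on the stud once its cross pin has met metal, do not ram or lean on the cover, and leave the tools lying around as they are.

Things in the scene. Friction and masses are not known exactly. Their poses are not given: they have to be found in the camera images.
- starter_box: Green sheet-metal starter box, 170 x 100 x 80 mm (x, y, z), open on top, fixed. Origin: centre of its underside; x points from the push-button end to the end with the lip, z up. Rim 80 mm above the origin. The cover is home when its frame is parallel to this one with its origin 54 mm above this origin: its plate on the rim, its end skirt against the push-button end.
- box_lip (a point): Middle of the front edge of the lip that overhangs the box's far rim, axes as the box's: 74 mm wide (y), its straight underside 5 mm above the rim begins 3 mm further on in x, its front edge is bent up a little, highest point 9 mm above the rim. To enter under it, lay the cover down 17 to 21 mm short of home (towards the push buttons), then slide it along the box's x until it stops.
- keeper_place (a point): Nominal middle of the top face of the steel keeper inside the box (box x = -40, y = 0 mm), below the stud when the cover is home: a plate 52 x 42 x 5.5 mm with a slot 8 mm wide, 44 mm long along the box's x, and a floor 11.1 mm below its top. The real keeper sits up to 3.5 mm higher or lower, and its slot is turned up to 0.45 rad either way: to be felt, not measured.
- cover: Loose green cover, 0.35 to 0.5 kg: a pan with skirts 26 mm deep on three sides, 112 mm wide, and a tongue 56 mm wide, 3 mm thick. It starts on the bench on its skirts. Origin: centre of the skirts' lower edges; x to the tongue (tip at 83 mm), z up; end skirt's inner face at x = -85 mm, top face at z = 29 mm. Side skirts clear the box by 1.3 mm each side, 4 mm at their splayed lower edge.
- cover_handle (a point): Middle of the black bar of the cover's bow handle: bar 10 mm thick (along the cover's x), 86 mm long (y), 14 mm high, 65 mm free between its legs. It lies at x = 16, y = 0, z = 55 mm of the cover's frame, 26 mm above the cover's top face; axes as the cover's.
- stud_wing (a point): Centre of the red wing of the captive sprung stud: 10 mm thick (this point's y), 36 mm long (its x), 22 mm high, on a stem whose axis is at x = -40, y = 0 of the cover. Out, its centre is 41 mm above the cover's top face (a boss there is 3 mm high, 24 mm wide) and sinks as pushed. Wing and cross pin (38 mm long, 4 mm square, below the cover) are parallel. White marks: open; red dots: locked.
- stud_push (a joint): How far the stud is pushed in, m: 0 out, most 0.0205. Spring: 2.5 N at 0, plus 0.33 N per mm. With the cover home the pin meets the keeper's plate after 1 to 8 mm and stays there unless in line with the slot; in line it goes through, can turn freely 9.5 mm past that depth, meets the floor 11.1 mm past it. Let go when locked it springs back about 3 mm into notches and stays in 7 to 15 mm.
- stud_turn (a joint): Angle of the stud, rad, growing clockwise seen from above: 0 open (wing along the cover's x), 1.57 locked (wing across; 0.45 either way, as the keeper is turned). Starts within 0.3 of 0; turns freely while out. Under the plate it turns only clockwise; let go in the last 0.6 rad before the locked angle, the spring draws it in; a stop follows 0.25 rad after it.
- stud_pin: The stud's shaft and cross pin below the cover; it turns and sinks with the wing. Origin on the stud's axis, level with the cover's top face when out; x along the cross pin. It must not bear on anything with more than 25 N.
- screwdriver_1: A yellow-handled screwdriver lying by the work, to be left alone. Origin: centre of its underside.
- tape_roll: A roll of masking tape lying by the work, to be left alone. Origin: centre of its underside.
- carpenter_pencil: A red carpenter's pencil lying by the work, to be left alone. Origin: centre of its underside.
- bit_box: A teal drill-bit box lying by the work, to be left alone. Origin: centre of its underside.

How it is judged (in metres and radians):
On the way:
1. The cover lies flat on the box, slid home with its tongue under the lip (x of cover_handle in the frame of starter_box between 0.013 and 0.019 m and y of cover_handle in the frame of starter_box between -0.004 and 0.004 m and z of cover_handle in the frame of starter_box between 0.106 and 0.1115 m and angle between the x axis of cover_handle and the x axis of starter_box, either way round below 0.05 rad and angle between cover_handle's own z axis and vertical below 0.04 rad), for 0.2 s.
At the end, for the whole second after the job is handed in: The cover lies flat on the box, slid home under the lip (within 3 mm along the box, 4 mm across, 3 mm in height, 0.05 rad), at rest; the stud, let go, stays pushed in by more than 6 mm and turned clockwise to between 1.08 and 2.07 rad, i.e. locked (all of step 1 and value of joint stud_push above 0.006 m and value of joint stud_turn between 1.08 and 2.07 rad and linear speed of cover below 0.02 m/s); the robot touches nothing.
It fails at once if The stud's cross pin bears on anything with more than 25 N (contact force between stud_pin and anything else above 25 N).
It fails at once if The cover is rammed or leaned against the box with more than 50 N (contact force between cover and starter_box above 50 N).
It fails at once if The screwdriver, tape roll, pencil or bit box is moved by more than 30 mm (distance of any of screwdriver_1, tape_roll, carpenter_pencil, bit_box from where it was at the start of the episode above 0.03 m).
It also fails if it takes over 72 s, if anything falls off the work surface, if the arm or the gripper's body presses on something with over 40 N, if the wrist force passes 120 N, or if a joint passes its speed limit or range.

ROBOT

A 7-joint arm with a two-finger parallel gripper is mounted at the origin on a cart in front of the work surface, level with it; the furniture and walls round the work are solid. World frame = base frame: x ahead of the robot, y to its left, z up, the work surface at z = 0. Lengths are in m, angles in degrees, forces in N, time in s.
With the tool pointing down it reaches from about 0.425 to 0.925 m from the base axis. Payload 6.8 kg.
Tool frame: the origin (TCP) lies midway between the tips of the shut fingers; the grasp point (between the pads) lies 19 mm behind it; z points along the fingers, y is the line along which they close (so a half turn about z gives the same grasp; the last joint's range is limited). The gripper opens to 88 mm and grips with 3 to 60 N. Pads are 20 mm wide; open, the fingers measure 115 mm over their backs; the gripper's body (75 mm by 178 mm) begins 61 mm behind the grasp point.
Start: joints at [63.02, 27.33, 1.283, 89.118, -0.659, 63.558, -4.761], TCP at [0.24, -0.631, 0.223] pointing down, gripper open.
Joint ranges: [-169.35, 169.35], [-19.33, 120.38], [-80.79, 83.38], [13.8, 139.57], [-78.32, 258.32], [9.67, 109.79], [-169.56, 169.56]. Speed limits (degrees/s): [136.94, 136.94, 180, 180, 180, 180, 180].

INTERFACE

Orientations are given as a 3x3 rotation matrix whose columns are the frame's x, y, z axes.
In Python, from station import robot gives the robot as it stands. Calls block until the motion is done:
- robot.move_ptp(position, orientation): joint-space move of the TCP to a pose.
- robot.servo_line(position, attitude=None, feed=0.15, f_stop=None): straight line of the TCP; attitude=None keeps the orientation; feed is the mean speed in m/s. With f_stop (N) it stops when the force on the tool has changed by that much, and returns True; else False.
- robot.goto_joints(angles): joint-space move.
- robot.command_gripper(opening): opening from 0.0 (shut) to 1.0 (fully open); the grip force is fixed at half the most; returns when the fingers have stopped.
- robot.dwell(seconds).
- robot.solve_ik(position, orientation): joint angles nearest the present ones, or None.
- robot.read_state(): the state.
- robot.capture(name): name is "side" or "top"; returns (picture, depth): 384x512x3 uint8, blue, green, red; 384x512 float32, m along the optical axis (not along the pixel's ray), 0 where there is no reading.
- robot.get_calibration(name): a dict with "camera_matrix" (3x3 intrinsics, pixels), "k1" (the pictures are not rectified: a ray, as slopes to the right and down, at radius r is drawn at 1 + k1 r^2 times it, then the intrinsics apply), "extrinsics" (4x4, takes a point from camera to world coordinates). Camera axes: x right, y up, looking along -z (the intrinsics and any distortion apply to the point x, -y, -z); pixel columns grow to the right and rows downward; lengths in m; the calibration is good to about 2 mm. A picture is of the moment at which its call begins. get_calibration takes no time and is no camera call.
A pose or a line that the arm cannot do raises robot.IKError and nothing moves.
- robot.finish_job(): hands the job in; it is judged then, once.
Trained networks look in the newest picture that a camera, given by its name, has taken for a name from the list of things; names that differ only in an ending like _2 or _b are one class to them, and where a whole thing is asked for, a point or a joint stands for the part that bears it (a point fixed in the world has none). Each returns a list of dicts, best first, with "p" (0 to 1); they miss things now and then, are a little off and sometimes report something else, mostly with a low value. They report only what shows in the picture. A call takes as long as a camera call.
- robot.masks_of(camera, name): "region" (384x512 bool, what is visible of it) and "point" ([column, row] in pixels, amid what is visible of it).
- robot.spot_point(camera, name): "point" ([column, row] in pixels: a listed point, or the origin of a listed thing).
The state is a dict: "time_s": time; "joint_positions": joint angles; "joint_vel": joint speeds; "joint_efforts": joint torques, N m; "tool_pos": TCP position; "ee_rot": TCP orientation; "ft_force": force on the tool from outside, world axes, zero at the start; "wrist_torque": the same for the moment, N m; "gripper_width": opening from 0.0 (shut) to 1.0 (fully open); "grip_force": force on a finger pad.
Only numpy, scipy, OpenCV 4.12 (cv2) and the standard library are available. Lean on these libraries where they do the work, as an engineer would, in place of code of your own. Each camera call takes 0.05 s, during which the arm holds its last target. There are 200 camera calls.

## Working session

There is one attempt and no reset: what is moved stays moved. The work goes in short steps, each a Python script; the robot and the scene stay as the last script left them, time stands still between calls to the robot, and variables do not carry over. Pictures are saved under pics/ and viewed, at most 10 in all, crops included, and the job is handed in when it is done.

```bash
mkdir -p pics; ls; cat > h.py <<'E'
import numpy as np, cv2
from station import robot
def unproj(cam, px, depth=None, z=None):
    """pixel -> world, by depth along axis or by plane height z"""
    c=robot.get_calibration(cam); K=np.array(c["camera_matrix"]); k1=c["k1"]; T=np.array(c["extrinsics"])
    d=(np.array([(px[0]-K[0,2])/K[0,0],(px[1]-K[1,2])/K[1,1]]))
    u=d.copy()
    for _ in range(20): u=d/(1+k1*(u@u))
    ray=np.array([u[0],-u[1],-1.0])
    if z is not None:
        r=T[:3,:3]@ray; return T[:3,3]+r*(z-T[2,3])/r[2]
    return T[:3,3]+T[:3,:3]@(ray*depth)
def cloud(cam, depth, region):
    c=robot.get_calibration(cam); K=np.array(c["camera_matrix"]); k1=c["k1"]; T=np.array(c["extrinsics"])
    v,u=np.nonzero(region&(depth>0)); Z=depth[v,u]
    d=np.stack([(u-K[0,2])/K[0,0],(v-K[1,2])/K[1,1]],1); s=d.copy()
    for _ in range(20): s=d/(1+k1*(s**2).sum(1,keepdims=True))
    P=np.stack([s[:,0]*Z,-s[:,1]*Z,-Z],1)
    return P@T[:3,:3].T+T[:3,3]
E
python3 - <<'E'
from h import *
for cam in("top","side"):
    im,d=robot.capture(cam); cv2.imwrite(f"pics/{cam}0.png",im)
    np.save(f"{cam}0.npy",d)
    print(cam,np.array(robot.get_calibration(cam)["extrinsics"]).round(3).tolist())
    for n in["starter_box","cover","screwdriver_1","tape_roll","carpenter_pencil","bit_box"]:
        r=robot.masks_of(cam,n)
        if r:
            P=cloud(cam,d,r[0]["region"]); print(n,r[0]["p"],r[0]["point"],len(P),np.percentile(P,[2,50,98],axis=0).round(3).tolist())
    for n in["starter_box","cover","box_lip","cover_handle","stud_wing"]:
        for s in robot.spot_point(cam,n)[:2]:
            p=np.array(s["point"]);i=p.round().astype(int).clip(0,[511,383])
            print(n,s["p"],p.round(1),unproj(cam,p,d[i[1],i[0]]).round(3))
E
```

```text
pics
top [[-0.002, 0.986, -0.164, 0.453], [-1.0, -0.006, -0.021, -0.024], [-0.022, 0.164, 0.986, 0.999], [0.0, 0.0, 0.0, 1.0]]
starter_box 0.95 [312.1, 218.2] 2564 [[0.433, -0.223, 0.008], [0.531, -0.161, 0.041], [0.604, -0.1, 0.09]]
cover 0.91 [213.3, 222.0] 2457 [[0.454, 0.055, 0.014], [0.532, 0.113, 0.03], [0.614, 0.175, 0.079]]
screwdriver_1 0.63 [365.5, 227.4] 427 [[0.494, -0.37, 0.0], [0.516, -0.309, 0.027], [0.536, -0.263, 0.032]]
tape_roll 0.69 [114.2, 235.3] 661 [[0.454, 0.303, 0.0], [0.498, 0.352, 0.025], [0.547, 0.396, 0.029]]
carpenter_pencil 0.81 [260.7, 208.9] 272 [[0.486, -0.032, 0.005], [0.555, -0.023, 0.009], [0.625, -0.015, 0.012]]
bit_box 0.77 [285.1, 150.9] 1438 [[0.691, -0.156, 0.013], [0.731, -0.09, 0.043], [0.776, -0.022, 0.046]]
starter_box 0.72 [311.  227.2] [ 0.512 -0.157  0.011]
cover 0.92 [213.3 219.2] [0.534 0.108 0.031]
cover 0.51 [262.3 209. ] [ 0.563 -0.024  0.008]
box_lip 0.6 [307.1 198.5] [ 0.582 -0.14   0.079]
cover_handle 0.82 [213.8 210.1] [0.555 0.103 0.064]
stud_wing 0.43 [205.3 230.9] [0.5   0.122 0.079]
side [[0.969, 0.214, -0.122, 0.447], [-0
[... 211 characters left out ...]
] 1781 [[0.449, 0.049, 0.002], [0.529, 0.103, 0.029], [0.61, 0.175, 0.076]]
screwdriver_1 0.84 [256.2, 299.4] 570 [[0.493, -0.479, -0.002], [0.52, -0.331, 0.023], [0.559, -0.268, 0.033]]
tape_roll 0.73 [204.0, 115.0] 400 [[0.456, 0.3, -0.001], [0.502, 0.341, 0.022], [0.546, 0.391, 0.03]]
carpenter_pencil 0.49 [241.5, 202.3] 198 [[0.49, -0.034, 0.003], [0.552, -0.026, 0.008], [0.622, -0.016, 0.013]]
starter_box 0.62 [242.6 244.3] [ 0.517 -0.167  0.044]
cover 0.96 [231.6 166.9] [0.541 0.078 0.063]
box_lip 0.98 [265.9 225.5] [ 0.591 -0.143  0.085]
cover_handle 0.92 [233.5 156.8] [0.554 0.11  0.065]
stud_wing 0.55 [215.7 155.5] [0.501 0.122 0.076]
stud_wing 0.45 [231.2 168.4] [0.541 0.092 0.029]
```

```bash
python3 - <<'E'
from h import *
im=cv2.imread("pics/top0.png"); s=cv2.imread("pics/side0.png")
a=cv2.resize(im[150:300,130:400],None,fx=2.6,fy=2.6,interpolation=cv2.INTER_CUBIC)
cv2.imwrite("pics/a.png",a[:,:800])
for cam in("top","side"):
    d=np.load(f"{cam}0.npy"); robot.capture(cam)
    for n,lo,hi in(("starter_box",.074,.084),("starter_box",-.01,.2),("cover",.022,.034),("cover",.058,.066),("cover",.067,.1)):
        P=cloud(cam,d,robot.masks_of(cam,n)[0]["region"]); P=P[(P[:,2]>lo)&(P[:,2]<hi)]
        if n=="cover":P=P[(abs(P[:,0]-.53)<.12)&(abs(P[:,1]-.11)<.09)]
        r=cv2.minAreaRect((P[:,:2]*1000).astype(np.float32)); m=P[:,:2].mean(0)
        w,v=np.linalg.eigh(np.cov(P[:,:2].T)); 
        print(cam,n,lo,len(P),np.round(r[0],1),np.round(r[1],1),round(r[2],1),"mean",P.mean(0).round(4),"pca",np.degrees(np.arctan2(v[1,1],v[0,1])).round(1),np.sqrt(w).round(4))
E
```

```text
top starter_box 0.074 375 [ 521.  -160.7] [170.  100.6] 13.9 mean [ 0.5335 -0.1565  0.0802] pca -162.5 [0.0408 0.06  ]
top starter_box -0.01 2571 [ 517.2 -170.4] [186.2 118.7] 14.3 mean [ 0.5254 -0.163   0.0424] pca -162.3 [0.0336 0.0528]
top cover 0.022 2116 [537.  114.7] [107.9 168. ] 73.2 mean [0.5328 0.1146 0.03  ] pca 163.7 [0.0314 0.048 ]
top cover 0.058 122 [543.2 122.1] [72.6 80.3] 43.3 mean [0.5517 0.1096 0.0619] pca 71.8 [0.013  0.0237]
top cover 0.067 65 [528.1 127.6] [82.1 26.6] 4.6 mean [0.5025 0.1246 0.08  ] pca 168.5 [0.0062 0.0122]
side starter_box 0.074 333 [ 519.9 -162.1] [172.5 102.8] 13.4 mean [ 0.5296 -0.16    0.0794] pca -171.4 [0.0408 0.0598]
side starter_box -0.01 2338 [ 515.2 -171.4] [186.7 118.7] 13.4 mean [ 0.5242 -0.1609  0.0464] pca -168.3 [0.0373 0.0521]
side cover 0.022 0 [0. 0.] [0. 0.] 0.0 mean [nan nan nan] pca nan [nan nan]
side cover 0.058 0 [0. 0.] [0. 0.] 0.0 mean [nan nan nan] pca nan [nan nan]
side cover 0.067 0 [0. 0.] [0. 0.] 0.0 mean [nan nan nan] pca nan [nan nan]<stdin>:10: RuntimeWarning: Mean of empty slice.
  ret = um.true_divide(
  avg = a.mean(axis, **keepdims_kw)
<stdin>:11: RuntimeWarning: Degrees of freedom <= 0 for slice
  c *= np.true_divide(1, fact)
  c *= np.true_divide(1, fact)
<stdin>:12: RuntimeWarning: Mean of empty slice.
```

View pics/a.png

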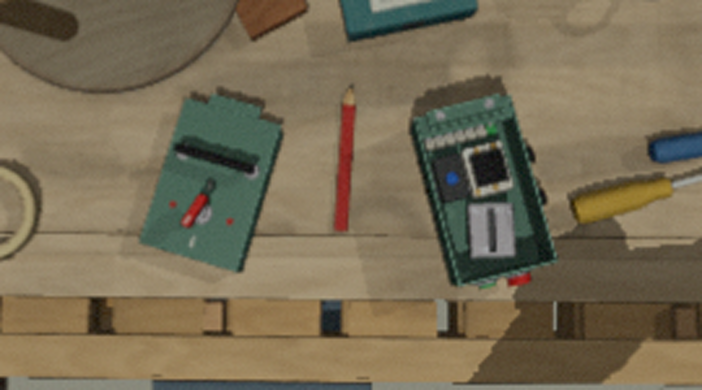

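```bash
cat >> h.py <<'E'
def R(yaw_y):
    """tool down, closing axis y at world yaw (deg)"""
    a=np.radians(yaw_y); y=np.array([np.cos(a),np.sin(a),0]); z=np.array([0,0,-1.]); return np.stack([np.cross(y,z),y,z],1)
E
python3 - <<'E'
from h import *
st=robot.read_state(); print(np.round(st["ee_rot"],2).tolist(), st["time_s"], st["ft_force"])
for name,p,ys in(("grasp",[.5535,.1097,.038],[-17]),("place",[.517,-.162,.09],[13.65]),("wing",[.482,-.17,.12],[103,60,13.65,-30])):
    for y in ys:
        for s in(0,180,-180):
            j=robot.solve_ik(p,R(y+s)); print(name,y+s,None if j is None else np.round(j,0))
E
```

```text
[[0.93, 0.35, 0.0], [0.35, -0.93, -0.0], [0.0, 0.0, -1.0]] 1.8 [-0.79135952 -0.11153863 -0.3841908 ]
grasp -17 [  8.  35. -33. 111.  27.  42. -58.]
grasp 163 [ 30.  52. -68. 109.  56.  62. 100.]
grasp -197 [ 30.  52. -68. 109.  56.  62. 100.]
place 13.65 [ 33.  27. -28. 112.  18.  45.   9.]
place 193.65 [   4.   25.    8.  114.   -5.   41. -151.]
place -166.35 [   4.   25.    8.  114.   -5.   41. -151.]
wing 103 [ 46.  25. -41. 115.  22.  48.  96.]
wing 283 [ 23.  20. -12. 116.   6.  44. -70.]
wing -77 [ 23.  20. -12. 116.   6.  44. -70.]
wing 60 [ 40.  23. -33. 115.  17.  47.  57.]
wing 240 [  15.   20.   -3.  117.    1.   44. -109.]
wing -120 [  15.   20.   -3.  117.    1.   44. -109.]
wing 13.65 [ 36.  22. -28. 115.  14.  46.  13.]
wing 193.65 [   7.   20.    6.  117.   -3.   43. -151.]
wing -166.35 [   7.   20.    6.  117.   -3.   43. -151.]
wing -30 [ 30.  21. -21. 116.  10.  45. -27.]
wing 150 [ 64.  36. -68. 114.  40.  58. 127.]
wing -210 [ 64.  36. -68. 114.  40.  58. 127.]
```

View pics/side0.png

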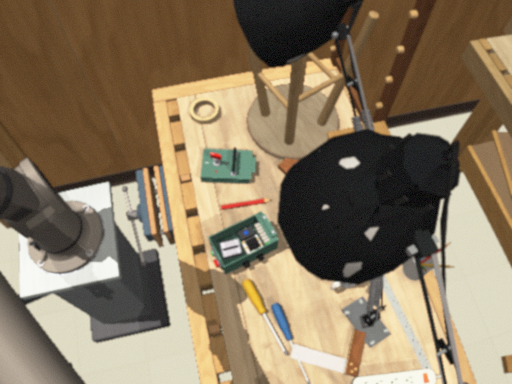

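The side view shows the cover at (228,167), the box at (245,240), a stool at (295,115) and a lamp shade with its arm over the bench at (360,205). I need their world extents before moving.

```bash
python3 - <<'E'
from h import *
for cam in("side","top"):
    d=np.load(f"{cam}0.npy"); P=cloud(cam,d,np.ones_like(d,bool))
    P=P[(P[:,2]>.1)&(P[:,0]>.25)&(P[:,0]<1.3)&(P[:,1]>-.6)]
    print(cam)
    for lo,hi in((.1,.2),(.2,.35),(.35,.5),(.5,.7),(.7,1),(1,1.5)):
        Q=P[(P[:,2]>lo)&(P[:,2]<hi)]
        if len(Q)<10: continue
        # coarse occupancy 0.1 m
        k,c=np.unique(np.floor(Q[:,:2]*10).astype(int),axis=0,return_counts=True)
        print(lo,len(Q),[(a/10,b/10,n) for (a,b),n in zip(k.tolist(),c.tolist()) if n>15])
E
```

```text
side
0.1 4613 [(0.2, 0.6, 320), (0.3, 0.6, 643), (0.4, 0.6, 630), (0.5, 0.6, 623), (0.6, 0.2, 212), (0.6, 0.6, 513), (0.7, -0.5, 236), (0.7, 0.1, 164), (0.8, -0.5, 50), (0.8, 0.0, 120), (0.8, 0.1, 214), (0.8, 0.3, 101), (0.9, -0.4, 35), (0.9, 0.0, 128), (1.0, -0.4, 38), (1.0, 0.0, 197), (1.0, 0.1, 63), (1.0, 0.4, 44), (1.1, 0.6, 88), (1.2, 0.6, 169)]
0.2 4897 [(0.2, 0.6, 470), (0.3, 0.6, 776), (0.4, 0.6, 596), (0.5, 0.6, 413), (0.6, 0.2, 395), (0.6, 0.6, 198), (0.7, -0.5, 156), (0.7, -0.4, 22), (0.7, 0.0, 104), (0.7, 0.1, 426), (0.8, 0.1, 355), (0.8, 0.2, 141), (0.8, 0.3, 43), (0.9, 0.1, 110), (1.0, 0.0, 393), (1.0, 0.1, 149), (1.0, 0.4, 109)]
0.35 1569 [(0.7, 0.0, 332), (0.9, 0.1, 491), (1.0, 0.0, 513), (1.0, 0.1, 202)]
0.5 1443 [(0.6, -0.2, 33), (0.7, -0.3, 383), (0.7, -0.2, 408), (0.9, 0.0, 24), (0.9, 0.1, 53), (1.0, 0.0, 429), (1.0, 0.1, 111)]
0.7 29484 [(0.5, -0.6, 250), (0.5, -0.5, 11607), (0.5, -0.4, 1460), (0.5, -0.2, 2265), (0.5, -0.1, 187), (0.6, -0.6, 2358), (0.6, -0.5, 7182), (0.6, -0.4, 401), (0.6, -0.2, 3273), (0.7, -0.2, 501)]
top
0.1 10343 [(0.2, 0.6, 25), (0.3, 0.6, 
[... 334 characters left out ...]
0, 0.4, 433), (1.0, 0.6, 569), (1.1, 0.6, 72)]
0.2 5278 [(0.6, 0.2, 724), (0.6, 0.3, 22), (0.7, -0.5, 75), (0.7, -0.4, 340), (0.7, 0.0, 27), (0.7, 0.1, 502), (0.7, 0.2, 59), (0.7, 0.3, 358), (0.8, 0.1, 551), (0.8, 0.2, 365), (0.8, 0.3, 867), (0.9, 0.1, 166), (0.9, 0.4, 58), (0.9, 0.6, 161), (1.0, 0.0, 64), (1.0, 0.1, 179), (1.0, 0.4, 540), (1.0, 0.6, 198)]
0.35 3500 [(0.6, 0.2, 852), (0.6, 0.3, 76), (0.7, -0.4, 502), (0.7, 0.0, 437), (0.7, 0.1, 129), (0.8, 0.3, 1178), (0.9, 0.1, 326)]
0.5 529 [(0.6, 0.2, 53), (0.6, 0.3, 106), (0.7, -0.3, 176), (0.7, 0.0, 161), (0.8, 0.3, 23)]
0.7 17740 [(0.5, -0.2, 4184), (0.5, -0.1, 12872), (0.5, 0.0, 311), (0.6, -0.2, 41), (0.6, -0.1, 64), (0.6, 0.0, 268)]
```

```bash
python3 - <<'E'
from h import *
robot.command_gripper(.36)
g=np.array([.5537,.1095,.0]); Rg=R(-17.3)
robot.move_ptp(g+[0,0,.2],Rg); st=robot.read_state(); print(st["time_s"],st["joint_positions"],st["tool_pos"])
im,d=robot.capture("top"); cv2.imwrite("pics/b.png",im[100:300,100:400])
for cam in("top","side"):
    if cam=="side": im,d=robot.capture(cam)
    for n in("cover_handle","stud_wing"):
        for s in robot.spot_point(cam,n)[:1]:
            print(cam,n,s["p"],unproj(cam,s["point"],z=.055 if n=="cover_handle" else .07).round(4))
E
```

```text
5.6167 [ 15.23433796  23.5534167  -41.55462208 103.69948614  17.93957152
  59.50926872 -50.59884078] [0.55402534 0.10839419 0.19989074]
top cover_handle 0.82 [0.556  0.1016 0.055 ]
side cover_handle 0.76 [0.5542 0.1146 0.055 ]
side stud_wing 0.61 [0.491  0.1242 0.07  ]
```

View pics/b.png

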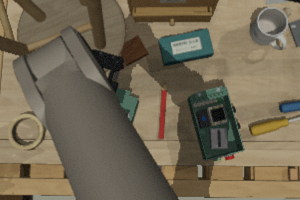

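```bash
python3 - <<'E'
from h import *
g=np.array([.5537,.1095,.0]); Rg=R(-17.3)
print(robot.servo_line(g+[0,0,.08],Rg,feed=.12), robot.servo_line(g+[0,0,.0385],Rg,feed=.05,f_stop=6))
robot.dwell(.2); print(robot.read_state()["tool_pos"])
robot.command_gripper(0); robot.dwell(.2)
st=robot.read_state(); print(st["tool_pos"],st["gripper_width"]*88,st["grip_force"],st["ft_force"])
robot.servo_line(g+[0,0,.075],Rg,feed=.06)
st=robot.read_state(); print(st["time_s"],st["tool_pos"],st["gripper_width"]*88,st["grip_force"],st["ft_force"],st["wrist_torque"])
im,d=robot.capture("side"); cv2.imwrite("pics/c.png",cv2.resize(im[100:230,160:300],None,fx=4,fy=4))
E
```

```text
False False
[0.55392729 0.10951463 0.03881195]
[0.55380284 0.1094335  0.0385474 ] 9.651492201973863 29.98747318983078 [ 0.41787635 -0.82203048  0.99565689]
9.6833 [0.5535334  0.10927997 0.07491726] 9.707292820972611 29.98149275779724 [-0.88938751  0.09146223 -4.35755886] [-0.06187577 -0.23880879  0.02180378]
```

View pics/c.png

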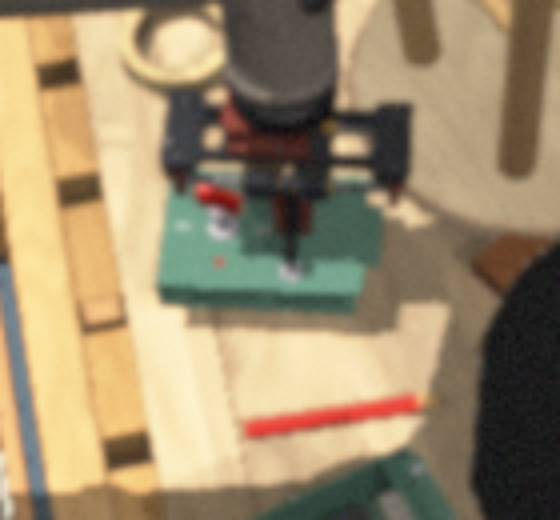

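Cover held level, about 0.41 kg, wing at (218,195) in the crop. Now I'll carry it over the box and measure there.

```bash
python3 - <<'E'
from h import *
Rg=R(-17.3); Rb=R(13.65)
robot.servo_line([.5537,.1095,.165],Rg,feed=.12)
robot.servo_line([.5176,-.1621,.165],Rb,feed=.12); robot.dwell(.3)
st=robot.read_state(); print(st["time_s"],st["tool_pos"],st["joint_positions"].round(0) if hasattr(st["joint_positions"],"round") else st["joint_positions"],st["ft_force"])
zt=.165+.0163-.026
c=np.array([.5205,-.1614]); a=np.radians(13.65); ex=np.array([np.cos(a),np.sin(a)]); ey=np.array([-ex[1],ex[0]])
for cam in("top","side"):
    im,d=robot.capture(cam); cv2.imwrite(f"pics/h_{cam}.png",cv2.resize(im[130:300,200:380] if cam=="top" else im[170:290,180:320],None,fx=3,fy=3)); np.save(f"{cam}h.npy",d)
    for m in robot.masks_of(cam,"cover")[:2]:
        P=cloud(cam,d,m["region"]); print(cam,m["p"],m["point"],len(P))
        Q=P[abs(P[:,2]-zt)<.006]
        if len(Q)<50: continue
        print(len(Q),Q[:,2].mean()-zt); r=cv2.minAreaRect((Q[:,:2]*1000).astype(np.float32)); print(r)
        B=np.stack([(Q[:,:2]-c)@ex,(Q[:,:2]-c)@ey],1)*1000
        print("box frame pct",np.percentile(B,[0,1,3,50,97,99,100],axis=0).round(1).tolist())
        # y-edges along x strips
        for x0 in range(-100,80,20):
            S=B[(B[:,0]>x0)&(B[:,0]<x0+20)]
            if len(S)>20: print(x0,len(S),S[:,1].min().round(1),S[:,1].max().round(1))
E
```

```text
13.3667 [ 0.51762554 -0.16192661  0.16500654] [ 46.  25. -45. 108.  21.  55.   6.] [-0.07233085 -0.3470736  -3.96538538]
top 0.79 [309.2, 238.0] 1424
1165 0.000745925191602631
((495.914794921875, -147.6813201904297), (170.8722686767578, 71.93120574951172), 14.739606857299805)
box frame pct [[-105.9, -18.4], [-105.1, -4.5], [-103.5, 12.6], [-34.3, 34.2], [53.1, 53.1], [60.8, 53.6], [64.9, 54.0]]
-100 146 10.6 53.8
-80 157 -15.6 53.8
-60 158 12.1 53.6
-40 141 13.3 53.8
-20 107 18.9 53.6
0 119 12.7 53.9
20 130 18.8 53.7
40 117 12.3 54.0
side 0.68 [235.5, 241.7] 1980
1521 0.000304239423900482
((499.3997802734375, -168.56857299804688), (171.76283264160156, 108.03150939941406), 12.98013687133789)
box frame pct [[-107.6, -55.5], [-107.3, -54.5], [-105.1, -53.7], [-40.5, -21.7], [54.3, 43.4], [60.7, 49.2], [63.6, 53.0]]
-100 299 -55.2 52.4
-80 172 -55.5 11.9
-60 173 -55.2 51.6
-40 205 -55.2 52.2
-20 125 -55.1 3.3
0 116 -54.9 2.1
20 158 -55.3 2.2
40 131 -54.6 10.4
```

```bash
python3 - <<'E'
from h import *
Rb=R(13.65); p=np.array([.5174,-.1613])
def rep(s):
    st=robot.read_state(); print(s,st["time_s"],st["tool_pos"],st["ft_force"].round(1),st["wrist_torque"].round(2))
robot.servo_line([*p,.125],Rb,feed=.08); robot.dwell(.2); rep("above")
print(robot.servo_line([*p,.106],Rb,feed=.03,f_stop=5)); rep("a")
print(robot.servo_line([*p,.0925],Rb,feed=.02,f_stop=5)); robot.dwell(.1); rep("b")
im,d=robot.capture("side"); cv2.imwrite("pics/d.png",cv2.resize(im[180:290,190:310],None,fx=5,fy=5,interpolation=cv2.INTER_CUBIC))
E
```

```text
above 14.4167 [ 0.51781089 -0.16135433  0.12549784] [-0.3  0.3 -4.1] [ 0.02 -0.22 -0.  ]
False
a 15.2 [ 0.5174916  -0.16126951  0.10605299] [ 0.4  0.3 -3.8] [ 0.05 -0.24  0.01]
True
b 15.9667 [ 0.51721102 -0.16128737  0.09245052] [-0.4 -0.2  5.9] [ 0.01 -0.11  0.07]
```

View pics/d.png

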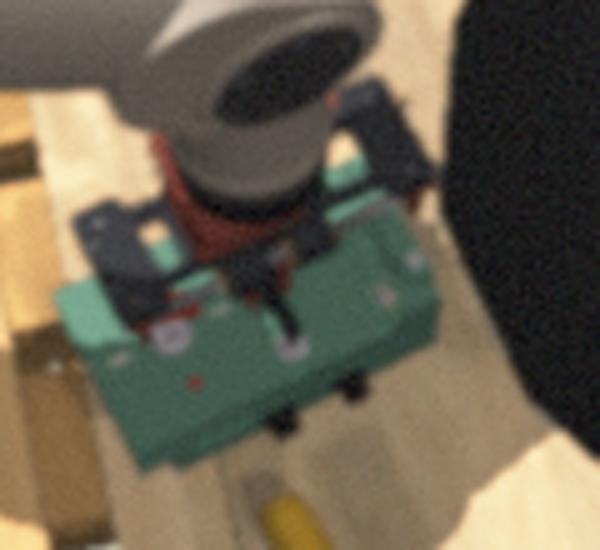

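Cover is seated flat (TCP 0.0925, as predicted) with the tongue just short of the lip at about (385,210). Now I'll slide it home.

```bash
python3 - <<'E'
from h import *
Rb=R(13.65); p=np.array([.5174,-.1613]); a=np.radians(13.65); ex=np.array([np.cos(a),np.sin(a)])
def rep(s):
    st=robot.read_state(); q=(st["tool_pos"][:2]-p)
    print(s,round(st["time_s"],2),"dx %.4f dy %.4f z %.4f"%(q@ex,q@[-ex[1],ex[0]],st["tool_pos"][2]),st["ft_force"].round(1),st["wrist_torque"].round(2))
robot.servo_line([*p,.0931],Rb,feed=.01); robot.dwell(.1); rep("relieved")
for s in(.008,.016,.022):
    h=robot.servo_line([*(p+ex*s),.0931],Rb,feed=.02,f_stop=10); rep((s,h))
    if h: break
robot.dwell(.2); rep("end")
E
```

```text
relieved 16.51 dx -0.0004 dy 0.0001 z 0.0927 [-0.3  0.3 -3.2] [-0.03 -0.15 -0.04]
(0.008, False) 17.06 dx 0.0081 dy 0.0001 z 0.0931 [ 0.1  0.7 -4.1] [ 0.03 -0.24 -0.02]
(0.016, False) 17.61 dx 0.0160 dy 0.0001 z 0.0931 [ 0.4  0.2 -4.2] [ 0.   -0.22 -0.06]
(0.022, True) 17.91 dx 0.0183 dy -0.0000 z 0.0925 [-1.5 -0.5  6.5] [-0.07  0.02 -0.04]
end 18.11 dx 0.0183 dy -0.0000 z 0.0925 [-0.7 -0.   5.7] [-0.03 -0.01  0.04]
```

```bash
python3 - <<'E'
from h import *
Rb=R(13.65); p=np.array([.5174,-.1613]); a=np.radians(13.65); ex=np.array([np.cos(a),np.sin(a)])
def rep(s):
    st=robot.read_state(); q=(st["tool_pos"][:2]-p)
    print(s,round(st["time_s"],2),"dx %.4f dy %.4f z %.4f"%(q@ex,q@[-ex[1],ex[0]],st["tool_pos"][2]),st["ft_force"].round(1),"fx %.1f"%(st["ft_force"][:2]@ex),st["wrist_torque"].round(2))
robot.servo_line([*(p+ex*.0183),.0931],Rb,feed=.01); robot.dwell(.2); rep("relieved")
for s in(.0205,.0225):
    h=robot.servo_line([*(p+ex*s),.0931],Rb,feed=.01,f_stop=10); robot.dwell(.1); rep((s,h))
    if h: break
E
```

```text
relieved 18.7 dx 0.0181 dy 0.0001 z 0.0929 [ 0.1 -0.2 -4.3] fx 0.0 [ 0.04 -0.17 -0.03]
(0.0205, False) 19.17 dx 0.0186 dy 0.0001 z 0.0926 [-5.8 -0.  -1.8] fx -5.7 [-0.19  0.97  0.07]
(0.0225, True) 19.49 dx 0.0183 dy 0.0001 z 0.0924 [-0.7  0.1  5.4] fx -0.6 [-0.07 -0.02  0.08]
```

```bash
python3 - <<'E'
from h import *
Rb=R(13.65); p=np.array([.5174,-.1613]); a=np.radians(13.65); ex=np.array([np.cos(a),np.sin(a)])
q=p+ex*.0185
robot.command_gripper(.36); robot.servo_line([*q,.16],Rb,feed=.1)
robot.servo_line([.63,-.3,.20],R(13.65),feed=.25)
print(robot.read_state()["time_s"])
c=np.array([.5205,-.1614]); ey=np.array([-ex[1],ex[0]])
for cam in("top","side"):
    im,d=robot.capture(cam); np.save(f"{cam}w.npy",d); cv2.imwrite(f"pics/w_{cam}.png",im)
    hsv=cv2.cvtColor(im,cv2.COLOR_BGR2HSV); red=((hsv[...,0]<8)|(hsv[...,0]>172))&(hsv[...,1]>130)&(hsv[...,2]>50)
    P=cloud(cam,d,red); B=np.c_[(P[:,:2]-c)@ex,(P[:,:2]-c)@ey,P[:,2]]*1000
    W=B[(abs(B[:,0]+40)<35)&(abs(B[:,1])<35)&(B[:,2]>112)]
    if len(W)>10:
        r=cv2.minAreaRect(W[:,:2].astype(np.float32)); v=np.linalg.eigh(np.cov(W[:,:2].T))[1][:,1]
        print(cam,len(W),W.mean(0),r,"pca",np.degrees(np.arctan2(v[1],v[0])),"z",np.percentile(W[:,2],[5,95]))
    for n in("cover_handle","stud_wing"):
        for s in robot.spot_point(cam,n)[:1]:
            w=unproj(cam,s["point"],z=.109 if n=="cover_handle" else .124); print(cam,n,s["p"],w,((w[:2]-c)@ex).round(4),((w[:2]-c)@ey).round(4))
    for m in robot.masks_of(cam,"cover")[:1]:
        P=cloud(cam,d,m["region"]); B=np.c_[(P[:,:2]-c)@ex,(P[:,:2]-c)@ey,P[:,2]]*1000; Q=B[abs(B[:,2]-83)<5]
        print(cam,len(Q),Q[:,2].mean(),np.percentile(Q,[0,1,99,100],axis=0).round(1).tolist())
t=cv2.imread("pics/w_top.png")[170:270,240:360];s=cv2.imread("pics/w_side.png")[180:280,190:310]
cv2.imwrite("pics/w.png",cv2.resize(np.hstack([t,s]),None,fx=3.3,fy=3.3,interpolation=cv2.INTER_CUBIC))
E
```

```text
21.7417
top 54 [-37.33188128   1.39106738 134.30124332] ((-39.61260986328125, 1.455317497253418), (8.051737785339355, 33.19911575317383), 76.03304290771484) pca 163.21472277424658 z [128.6873179  136.80508893]
top cover_handle 0.8 [ 0.53766284 -0.16730031  0.109     ] 0.0153 -0.0098
top stud_wing 0.58 [ 0.47068102 -0.17172947  0.124     ] -0.0508 0.0017
top 2346 83.7051326915138 [[-87.7, -53.3, 78.5], [-85.3, -51.4, 79.9], [67.7, 53.9, 87.4], [73.3, 55.1, 88.0]]
side 53 [-40.47693054  -2.25175509 133.44870058] ((-40.90671157836914, -0.8797035217285156), (9.583381652832031, 33.14750671386719), 76.04989624023438) pca 167.77702896112265 z [126.09260718 138.82496099]
side cover_handle 0.66 [ 0.53660544 -0.151569    0.109     ] 0.018 0.0058
side stud_wing 0.51 [ 0.47457468 -0.16327185  0.124     ] -0.0451 0.009
side 1493 83.2843519043451 [[-89.8, -54.9, 78.0], [-88.8, -53.4, 78.3], [66.8, 51.1, 87.6], [71.2, 54.1, 88.0]]
```

View pics/w.png

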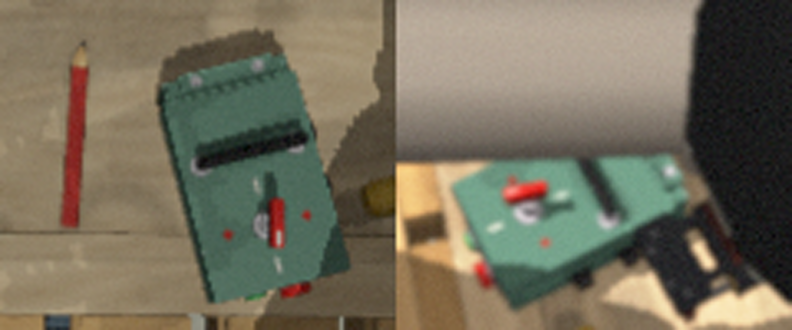

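Cover is home: the tongue is under the lip, and both cameras agree that the wing sits about 0.245 rad clockwise, at roughly (275,222) in the left view. Next I'll grip the wing.

```bash
cat >> h.py <<'E'
BX=13.65; c=np.array([.5205,-.1614]); a=np.radians(BX); ex=np.array([np.cos(a),np.sin(a)]); ey=np.array([-ex[1],ex[0]])
S=c-.0404*ex+.0002*ey
def Rt(t): return R(BX+90-np.degrees(t))   # stud angle t, clockwise
def rep(s):
    st=robot.read_state(); f=st["ft_force"]; q=st["tool_pos"][:2]-S
    print(s,"t%.2f x%.4f y%.4f z%.4f"%(st["time_s"],q@ex,q@ey,st["tool_pos"][2]),"F",np.round([f[:2]@ex,f[:2]@ey,f[2]],1),"M",st["wrist_torque"].round(2),"w %.1f"%(st["gripper_width"]*88)); return st
E
python3 - <<'E'
from h import *
robot.move_ptp([*S,.19],Rt(.245)); rep("hover")
robot.servo_line([*S,.145],feed=.1); print(robot.servo_line([*S,.112],feed=.06,f_stop=6)); robot.dwell(.15); st=rep("down"); print(st["joint_positions"].round(1))
robot.command_gripper(0); robot.dwell(.2); rep("grip")
E
```

```text
hover t23.14 x0.0005 y-0.0009 z0.1903 F [-0.7  0.   0.6] M [ 0.08 -0.13 -0.03] w 31.6
False
down t24.59 x0.0003 y-0.0001 z0.1123 F [-0.4  0.2  0.4] M [ 0.02 -0.18  0.02] w 31.6
[ 58.3  31.9 -58.3 114.3  34.4  52.9  71.5]
grip t25.28 x0.0001 y-0.0001 z0.1121 F [-0.9 -0.3  1.7] M [-0.   -0.12  0.  ] w 10.1
```

```bash
python3 - <<'E'
from h import *
z0=.112; t=.245
h=robot.servo_line([*S,z0-.009],Rt(t),feed=.012,f_stop=8); st=rep(("push",h))
if h:
    zc=st["tool_pos"][2]
    for t in(.15,.05,-.05,-.15,-.25,-.35,-.45,.345,.445):
        robot.servo_line([*S,zc+.0012],Rt(t),feed=.01)
        h=robot.servo_line([*S,zc-.0025],Rt(t),feed=.01,f_stop=6); rep((t,h))
        if not h: break
print("final",t,h)
E
```

```text
('push', False) t26.18 x0.0001 y-0.0000 z0.1031 F [-1.6 -0.2  4.7] M [-0.13  0.05 -0.01] w 9.8
final 0.245 False
```

```bash
python3 - <<'E'
from h import *
h=robot.servo_line([*S,.112-.0203],Rt(.245),feed=.012,f_stop=6); rep(("floor",h))
E
```

```text
('floor', True) t26.98 x0.0001 y-0.0001 z0.0933 F [-1.8 -0.5  8. ] M [0.04 0.3  0.02] w 9.9
```

```bash
python3 - <<'E'
from h import *
robot.servo_line([*S,.0943],Rt(.245),feed=.01); robot.dwell(.1); rep("up")
h=robot.servo_line([*S,.0918],Rt(.245),feed=.008,f_stop=5); rep(("floor",h)); robot.dwell(.1); rep("s")
E
```

```text
up t27.35 x0.0001 y-0.0001 z0.0946 F [-1.5 -0.8  8.5] M [-0.15  0.3   0.03] w 10.0
('floor', True) t27.63 x0.0001 y-0.0001 z0.0933 F [-2.1 -0.8  7.5] M [ 0.09  0.22 -0.03] w 9.8
s t27.73 x0.0001 y-0.0001 z0.0933 F [-1.5  0.   8.3] M [ 0.03  0.26 -0.04] w 10.3
```

```bash
python3 - <<'E'
from h import *
robot.servo_line([*S,.0941],Rt(.245),feed=.01)
j0=np.array(robot.read_state()["joint_positions"])
for k in(10,25,40,55,70,80,86):
    j=j0.copy(); j[6]-=k; robot.goto_joints(j); st=rep(k)
    if abs(st["wrist_torque"][2])>.6 or st["ft_force"][2]>16 or np.hypot(*st["ft_force"][:2])>12: print("STOP"); break
E
```

```text
10 t28.28 x0.0001 y-0.0001 z0.0946 F [-3.  -0.1  7.4] M [-0.1   0.27  0.01] w 9.9
25 t28.64 x0.0001 y-0.0002 z0.0946 F [-1.1 -0.1  7.5] M [-0.17  0.29  0.05] w 9.9
40 t29.00 x0.0001 y-0.0002 z0.0946 F [-3.2  0.3  7.6] M [-0.15  0.32  0.06] w 9.9
55 t29.36 x0.0000 y-0.0002 z0.0946 F [-2.6 -0.6  8.2] M [-0.27  0.34  0.03] w 9.9
70 t29.72 x-0.0000 y-0.0003 z0.0946 F [-2.8 -0.5  7.2] M [-0.3   0.37 -0.02] w 9.9
80 t30.01 x-0.0001 y-0.0002 z0.0946 F [-1.9 -0.8  7.5] M [-0.27  0.42 -0.  ] w 9.8
86 t30.26 x-0.0001 y-0.0003 z0.0946 F [-2.5  0.1  8.1] M [-0.3   0.42 -0.04] w 9.8
```

```bash
python3 - <<'E'
from h import *
Rc=np.array(robot.read_state()["ee_rot"]); p=robot.read_state()["tool_pos"][:2]
for z in(.0957,.0968,.0976):
    h=robot.servo_line([*p,z],Rc,feed=.01,f_stop=12); robot.dwell(.1); rep((z,h))
    if h: break
robot.command_gripper(.3); robot.dwell(.3); rep("open")
robot.servo_line([*p,.15],Rc,feed=.1); robot.servo_line([.63,-.3,.20],R(BX),feed=.25)
for cam in("top","side"):
    im,d=robot.capture(cam); cv2.imwrite(f"pics/f_{cam}.png",im)
    hsv=cv2.cvtColor(im,cv2.COLOR_BGR2HSV); red=((hsv[...,0]<8)|(hsv[...,0]>172))&(hsv[...,1]>130)&(hsv[...,2]>50)
    P=cloud(cam,d,red); B=np.c_[(P[:,:2]-c)@ex,(P[:,:2]-c)@ey,P[:,2]]*1000
    W=B[(abs(B[:,0]+40)<35)&(abs(B[:,1])<35)&(B[:,2]>98)]
    r=cv2.minAreaRect(W[:,:2].astype(np.float32)); print(cam,len(W),r,"z",np.percentile(W[:,2],[5,50,95]))
t=cv2.imread("pics/f_top.png")[170:270,240:360];s=cv2.imread("pics/f_side.png")[180:280,190:310]
cv2.imwrite("pics/f.png",cv2.resize(np.hstack([t,s]),None,fx=3.3,fy=3.3,interpolation=cv2.INTER_CUBIC))
rep("end")
E
```

```text
(0.0957, False) t30.64 x-0.0002 y-0.0003 z0.0959 F [-1.   1.6  7.6] M [-0.11  0.32 -0.06] w 10.3
(0.0968, False) t31.00 x-0.0001 y-0.0003 z0.0970 F [-0.9 -0.2  6.1] M [-0.2   0.3   0.03] w 9.8
(0.0976, False) t31.35 x-0.0001 y-0.0003 z0.0977 F [-1.5  0.6  6.5] M [-0.17  0.26  0.02] w 10.0
open t32.13 x-0.0001 y-0.0003 z0.0976 F [0.4 0.3 0.5] M [-0.02 -0.11 -0.  ] w 26.6
top 56 ((-39.463356018066406, 0.9211978912353516), (35.44844055175781, 9.629365921020508), 76.94358825683594) z [117.43081126 120.92559791 123.81963321]
side 2 ((-43.793067932128906, -17.626018524169922), (3.0806379318237305, 0.0), -115.6443862915039) z [114.57040494 114.87520399 115.18000303]
end t33.88 x0.1135 y-0.1595 z0.1996 F [ 0.9 -0.3  0. ] M [-0.03 -0.12  0.06] w 26.4
```

View pics/f.png

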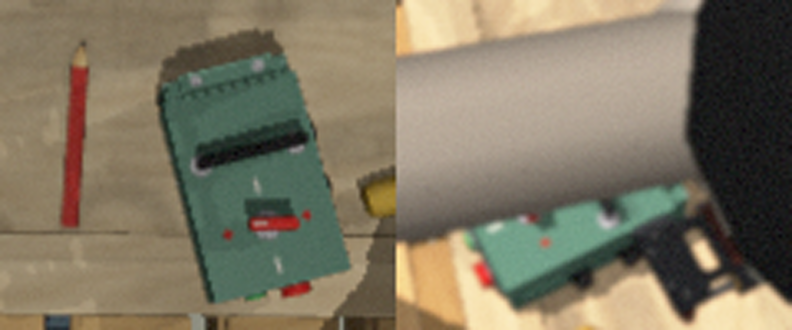

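The wing now lies across the cover at (273,224), turned about 1.80 rad, and is sunk about 13.5 mm with nothing touching it, so it is locked. The cover has not moved.

```bash
python3 -c "
from station import robot
print(robot.finish_job())"
```

```text
the job is handed in; nothing more can be done
None
```

The job is handed in, with no verdict returned. By my last camera check the cover was home under the lip, and the stud was let go and locked, turned about 1.80 rad and pushed in about 13.5 mm. The arm was clear and I did not touch the tools.

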